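# Hang the grey-scale chart on its stand

## Robot

A 6-joint arm with a two-finger parallel gripper is mounted at the origin on the work surface. World frame = base frame: x ahead of the robot, y to its left, z up, the work surface at z = 0. Lengths are in mm, angles in rad, forces in N, time in s.
With the tool pointing down it reaches from about 350 to 975 mm from the base axis. Payload 7.1 kg.
Tool frame: the origin (TCP) lies between the finger pads; the fingertips stand 11 mm ahead of it and the grasp point (between the pads) lies 8 mm behind it; z points along the fingers, x is the direction in which the jaws open and shut, and the axes are right-handed (so a half turn about z gives the same grasp; the last joint's range is limited). The gripper opens to 88 mm and grips with 3 to 60 N. Pads are 20 mm wide; open, the fingers measure 115 mm over their backs; the gripper's body (75 mm by 178 mm) begins 61 mm behind the grasp point.
Start: joints at [-1.283, 0.423, 1.63, -0, 1.089, -0.019], TCP at [188.774, -595.793, 233.675] pointing down, gripper open.
Joint ranges: [-3, 3], [-0.9, 2.11], [0.09, 2.58], [-1.31, 4.45], [0.11, 2.69], [-2.54, 2.54]. Speed limits (rad/s): [2.39, 2.39, 3.01, 3.14, 3.14, 3.14].

## Interface

Orientations are given as [roll, pitch, yaw] about the fixed x, y, z axes, in that order (R = Rz(yaw) Ry(pitch) Rx(roll)).
In Python, from bench import env gives the robot as it stands. The module is installed in compiled form; this text tells all that it offers. Calls block until the motion is done:
- env.movep(position, orientation): joint-space move of the TCP to a pose.
- env.move_l(position, ori=None, v=150): straight line of the TCP; ori=None keeps the orientation; v is the mean speed in mm/s.
- env.movej(angles): joint-space move.
- env.set_gripper(opening, newtons=None): opening from 0.0 (shut) to 1.0 (fully open); newtons is the grip in N (None keeps the last); returns when the fingers have stopped.
- env.pause(seconds).
- env.inverse_kinematics(position, orientation): joint angles nearest the present ones, or None.
- env.get_image(name): name is "side" or "top" or "wrist"; returns a dict with "img" (480x640x3 uint8, blue, green, red), "vertical_fov" (degrees; the focal length in pixels is half the picture's height over the tangent of half this angle, whatever the lens; pixels are square), "cx", "cy" (the principal point, pixels), "extrinsics" (4x4, takes a point from world to camera coordinates); the wrist camera has in their place "T_tool_cam" (4x4, takes a point from camera to tool coordinates, whose origin is the TCP and whose axes are the tool frame's). Camera axes: x right, y down, z forward; pixel columns grow to the right and rows downward; lengths in mm; the calibration is good to about 2 mm. A picture is of the moment at which its call begins: read the wrist's pose just before it. There is no depth.
A pose or a line that the arm cannot do raises env.MotionError and nothing moves.
- env.job_done(): hands the job in, once; it reports no verdict.
Readings, each from a call of its own:
- env.get_t(): time.
- env.get_joint_positions(): joint angles.
- env.get_qd(): joint speeds.
- env.get_effort(): joint torques, N m.
- env.get_eef_pos(): TCP position.
- env.get_tcp_rot(): TCP orientation.
- env.get_ft_force(): force on the tool from outside, world axes, zero at the start.
- env.get_torque(): the same for the moment, N m.
- env.get_width(): opening from 0.0 (shut) to 1.0 (fully open).
Only numpy, scipy, OpenCV 4.12 (cv2) and the standard library are available. Lean on these libraries where they do the work, as an engineer would, in place of code of your own. Each camera call takes 0.05 s, during which the arm holds its last target. There are 200 camera calls.

## Task

Get the grey reference chart ready for the camera: it lies flat on the animation stage, too wide and thin to pick up there, so slide it flat over the stage's right-hand end (as the robot sees it) until a good finger's breadth overhangs, take it by that edge without letting it fall, and hang it by its keyhole on the stand's screw, with the screw fully home at the end of the narrow slot. Let it hang there still and straight, and do not disturb the clay figures, the keypad or the modelling spatula.

Things in the scene. Friction and masses are not known exactly. Their poses are not given: they have to be found in the camera images.
- stage: the animation stage, fixed: a drilled plywood deck 320 mm (its x) by 340 mm (its y) and 18 mm thick, on four feet set well in from the edges, open beneath. Origin: centre of its footprint, on the table. Deck top at z = +110 mm. Its right end, over which the chart is slid, is the vertical face at y = -170 mm in this frame
- chart_centre (a point): centre (half-way through the thickness) of the reference chart: a loose, rigid, flat aluminium plate 110 mm wide (its x), 160 mm long (its y), 4 mm thick (its z), 0.14 to 0.21 kg, printed with grey patches on both faces alike. Its top edge, at y = -80 mm, is the edge nearer the stage's right end; along the plate's centre line it has a through keyhole: a round hole 26 mm across, from which a narrow slot 11 mm wide runs towards the top edge
- chart_lip (a point): middle of the chart's top edge (80 mm from the chart's centre), half-way through the thickness; same axes as chart_centre
- chart_hole (a point): centre of the keyhole's round 26 mm hole, 67 mm from the top edge; same axes as chart_centre
- chart_seat (a point): where the screw's shank lies in the narrow slot when the chart hangs home: on the centre line, 45 mm from the top edge, 22 mm from chart_hole (the slot's blind end is 41.5 mm from the top edge); same axes as chart_centre
- stand: the chart stand, fixed: a foot plate 150 x 130 x 16 mm and a 40 x 40 mm black upright, 209 mm high. Origin: under the upright's axis, on the table; its x axis points out of the face that carries the screw (that face is at x = +20 mm and looks away from the robot)
- screw (a point): on the axis of the stand's shoulder screw, half-way between the upright's face and the back of the head, 200 mm above the table (9 mm below the upright's top). The screw points along the stand's x: a 7 mm shank, 10 mm free between face and head, then a head 16 mm across and 5 mm thick. Same axes as the stand
- fox: clay fox figure on the stage, about 50 mm long, 55 mm high; a bystander. Origin: its underside's centre
- mole: round clay figure on the stage, 42 mm wide, 52 mm high; a bystander. Origin: its underside's centre
- keypad: dark jog keypad, 105 x 165 x 30 mm; a bystander. Origin: its underside's centre
- modeltool: wooden-handled modelling spatula, 190 mm long; a bystander
Things that resemble listed ones, but are neither listed nor needed, are in the scene too. Of the things like the part that bears chart_centre, leave any that is orange; of the rest the larger one is meant.

How it is judged:
By the outcome, as a careful person would: the job done as asked, in the order asked, and still so for the second after the job is handed in, with the robot touching nothing.
It also fails if it takes over 72 s, if anything falls off the work surface, if the arm or the gripper's body presses on something with over 40 N, if the wrist force passes 120 N, or if a joint passes its speed limit or range.

## Working session

There is one attempt and no reset: what is moved stays moved. The work goes in short steps, each a Python script; the robot and the scene stay as the last script left them, time stands still between calls to the robot, and variables do not carry over. Pictures are saved under pics/ and viewed, about 8 in all and at most 12, crops included, and the job is handed in when it is done.

```bash
mkdir -p pics; ls; cat > h.py <<'E'
from bench import env
import numpy as np, cv2, pickle, json
from scipy.spatial.transform import Rotation as R
def snap(name,fn):
    p=np.array(env.get_eef_pos(),float); r=np.array(env.get_tcp_rot(),float)
    d=env.get_image(name); img=d['img']
    f=img.shape[0]/2/np.tan(np.radians(d['vertical_fov'])/2)
    if name=='wrist':
        T=np.eye(4); T[:3,:3]=R.from_euler('xyz',r).as_matrix() if r.size==3 else r.reshape(3,3); T[:3,3]=p
        E=np.linalg.inv(T@np.array(d['T_tool_cam']))
    else: E=np.array(d['extrinsics'])
    cv2.imwrite(f'pics/{fn}.png',img)
    pickle.dump((f,d['cx'],d['cy'],E),open(f'pics/{fn}.pkl','wb'))
    return img
def cam(fn): return pickle.load(open(f'pics/{fn}.pkl','rb'))
def ray(fn,uv):
    f,cx,cy,E=cam(fn); d=np.array([(uv[0]-cx)/f,(uv[1]-cy)/f,1.]); Rm=E[:3,:3]
    return -Rm.T@E[:3,3], Rm.T@d
def onz(fn,uv,z):
    o,d=ray(fn,uv); return o+d*(z-o[2])/d[2]
def tri(*obs):
    A=np.zeros((3,3));b=np.zeros(3);L=[]
    for fn,uv in obs:
        o,d=ray(fn,uv); d=d/np.linalg.norm(d); P=np.eye(3)-np.outer(d,d); A+=P;b+=P@o;L.append((o,P))
    x=np.linalg.solve(A,b); return x,[float(np.linalg.norm(P@(x-o))) for o,P in L]
def proj(fn,X):
    f,cx,cy,E=cam(fn); c=E[:3,:3]@np.array(X,float)+E[:3,3]; return np.array([cx+f*c[0]/c[2],cy+f*c[1]/c[2]])
E
python3 - <<'E'
from h import *
a=snap('top','t0');b=snap('side','s0');snap('wrist','w0')
print(env.get_t(),env.get_tcp_rot(),env.get_width())
for n in('t0','s0','w0'): print(n,cam(n))
E
```

```text
pics
0.15 [-3.14158735e+00  1.20040673e-03 -1.26402030e+00] 0.9975899144827799
t0 (np.float64(571.6480040007565), 313.8298004551394, 235.52656576818856, array([[ 8.55420273e-03, -9.99595450e-01,  2.71249190e-02,
        -3.79054658e+00],
       [-9.90091328e-01, -1.22688544e-02, -1.39887943e-01,
         5.00279062e+02],
       [ 1.40164143e-01, -2.56595172e-02, -9.89795738e-01,
         1.22194579e+03],
       [ 0.00000000e+00,  0.00000000e+00,  0.00000000e+00,
         1.00000000e+00]]))
s0 (np.float64(598.1179387620831), 314.3764606110671, 237.21871655961993, array([[-7.77625833e-01, -6.28458447e-01, -1.83859734e-02,
         3.82852991e+02],
       [-3.88760455e-01,  5.03605863e-01, -7.71522160e-01,
         2.85645620e+02],
       [ 4.94128902e-01, -5.92807823e-01, -6.35936720e-01,
         1.09532919e+03],
       [ 0.00000000e+00,  0.00000000e+00,  0.00000000e+00,
         1.00000000e+00]]))
w0 (np.float64(333.2990067378393), 314.7149965797899, 242.56514102216414, array([[ 3.01988664e-01, -9.53311123e-01, -8.66357027e-04,
        -6.24427268e+02],
       [-9.07583710e-01, -2.87781041e-01,  3.05734985e-01,
        -3.63607649e+01],
       [-2.91709883e-01, -9.15422082e-02, -9.52116258e-01,
         3.92621177e+02],
       [ 0.00000000e+00,  0.00000000e+00,  0.00000000e+00,
         1.00000000e+00]]))
```

View pics/t0.png

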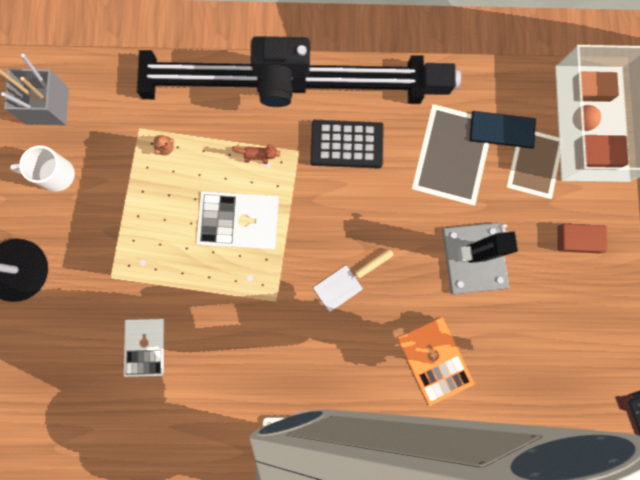

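View pics/s0.png

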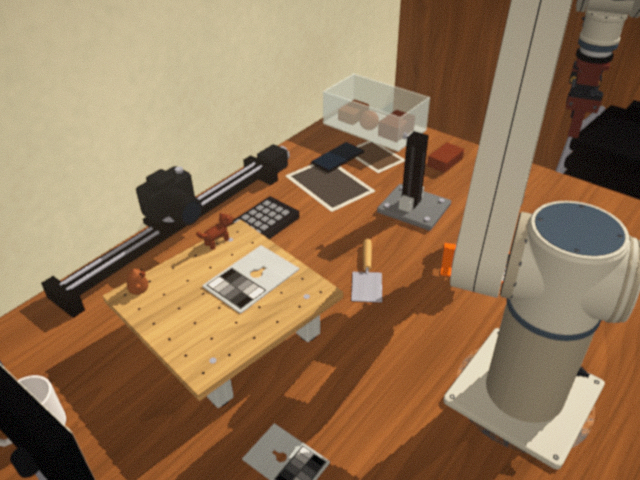

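```bash
python3 - <<'E'
from h import *
a=cv2.imread('pics/t0.png');b=cv2.imread('pics/s0.png')
A=cv2.resize(a[120:310,105:305],(400*1,380),interpolation=cv2.INTER_CUBIC)
B=cv2.resize(b[215:405,100:345],(490,380),interpolation=cv2.INTER_CUBIC)
C=np.hstack([cv2.resize(a[210:300,430:530],(400,360)),cv2.resize(b[120:230,370:470],(327,360))])
cv2.imwrite('pics/c1.png',cv2.resize(a[120:305,105:305],(800,592),interpolation=cv2.INTER_CUBIC) if 0 else np.vstack([np.pad(cv2.resize(np.hstack([A,B]),None,fx=.88,fy=.88)[:, :783],((0,0),(0,0),(0,0))),np.pad(C[:260],((0,0),(0,783-727),(0,0)))]))
w=cam('w0');print('camcentre',-w[3][:3,:3].T@w[3][:3,3])
T=env.get_image('wrist')['T_tool_cam'];print(np.round(T,3))
for n,uv,z in [('stage',(139,129),110),('stage',(299,150),110),('stage',(277,300),110),('stage',(111,278),110),('hole',(243,220),114),('chart',(203,192),114),('chart',(279,196),114),('chart',(276,248),114),('chart',(197,244),114),('foot',(444,227),16),('foot',(504,222),16),('foot',(509,291),16),('foot',(450,294),16),('uptop',(503,243),209),('keypad',(346,144),30),('tool',(340,288),5)]: print(n,onz('t0',uv,z).round(1))
E
```

```text
camcentre [ 270.10099626 -569.79598891  384.39678695]
[[ 1.00000e+00 -0.00000e+00  0.00000e+00  3.60000e-02]
 [ 0.00000e+00  9.52000e-01  3.06000e-01 -8.53720e+01]
 [-0.00000e+00 -3.06000e-01  9.52000e-01 -1.51391e+02]
 [ 0.00000e+00  0.00000e+00  0.00000e+00  1.00000e+00]]
stage [711.6 373.4 110. ]
stage [671.6  36.2 110. ]
stage [356.5  77.1 110. ]
stage [397.7 413.7 110. ]
hole [519.6 149.8 114. ]
chart [577.3 233.9 114. ]
chart [571.1  76.6 114. ]
chart [462.4  80.8 114. ]
chart [468.7 242.2 114. ]
foot [ 526.  -292.1   16. ]
foot [ 539.2 -429.    16. ]
foot [ 383.8 -434.2   16. ]
foot [ 375.9 -302.    16. ]
uptop [ 465.8 -354.8  209. ]
keypad [711.1 -69.7  30. ]
tool [387.3 -58.6   5. ]
```

View pics/c1.png

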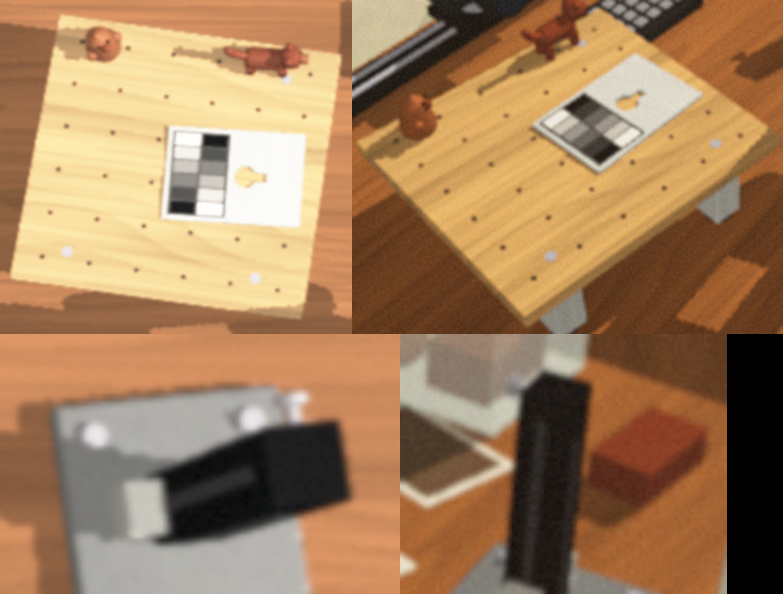

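```bash
cat >> h.py <<'E'
def rpy(x,z):
    x=np.array(x,float);z=np.array(z,float);z/=np.linalg.norm(z);x-=z*(x@z);x/=np.linalg.norm(x)
    return R.from_matrix(np.column_stack([x,np.cross(z,x),z])).as_euler('xyz')
D=(0,0,-1)
E
python3 - <<'E'
from h import *
def t(n,p,x,z):
    q=env.inverse_kinematics(list(p),list(rpy(x,z))); print(n,None if q is None else np.round(q,2))
t('view stand',(540,-357,330),(0,-1,0),D)
t('view stand2',(560,-357,330),(0,-1,0),(-.35,0,-1))
for s in(1,-1):
  t('push',(520,250,122),(s,0,0),D); t('push',(520,190,122),(s,0,0),D)
  t('grip',(517,36,112),(0,0,s),(-.0,1,0)); t('gripapp',(517,-60,112),(0,0,s),(0,1,0))
  t('grip lift',(517,0,250),(0,0,s),(0,1,0))
  t('hang',(530,-357,260),(s,0,0),D)
  t('view chart',(520,160,330),(s,0,0),D)
  t('view chart y',(520,160,330),(0,s,0),D)
E
```

```text
view stand [-0.6   0.37  1.48 -0.    1.29  0.97]
view stand2 [-0.51  0.55  1.24 -0.16  1.65  1.07]
push [ 0.43  0.5   1.81 -0.    0.83  0.43]
push [ 0.33  0.48  1.86 -0.    0.8   0.33]
grip None
gripapp None
grip lift None
hang [-0.61  0.42  1.57 -0.    1.15 -0.61]
view chart [ 0.28  0.2   1.71 -0.    1.23  0.28]
view chart y [ 0.28  0.2   1.71 -0.    1.23 -1.29]
push None
push None
grip [-0.49  1.05  1.75  1.11  1.73  0.31]
gripapp [-0.63  1.07  1.64  0.99  1.82  0.36]
grip lift [-0.54  0.81  1.78  1.1   1.85  0.49]
hang [-0.61  0.42  1.57  0.    1.15  2.53]
view chart None
view chart y [0.28 0.2  1.71 0.   1.23 1.85]<stdin>:8: UserWarning: Gimbal lock detected. Setting third angle to zero since it is not possible to uniquely determine all angles.
<stdin>:9: UserWarning: Gimbal lock detected. Setting third angle to zero since it is not possible to uniquely determine all angles.
```

```bash
python3 - <<'E'
from h import *
env.movep([530,-357,330],list(rpy((0,-1,0),D)))
snap('wrist','w1')
env.movep([590,-357,330],list(rpy((0,-1,0),(-.3,0,-1))))
snap('wrist','w2')
env.movep([520,150,330],list(rpy((0,-1,0),D)))
snap('wrist','w3')
env.movep([520,200,270],list(rpy((1,0,0),D)))
snap('wrist','w4')
print(env.get_t())
I=[cv2.imread(f'pics/w{k}.png') for k in(1,2,3,4)]
M=np.vstack([np.hstack(I[:2]),np.hstack(I[2:])]);cv2.imwrite('pics/m.png',cv2.resize(M,(800,600),interpolation=cv2.INTER_AREA))
E
```

```text
5.5917
```

View pics/m.png

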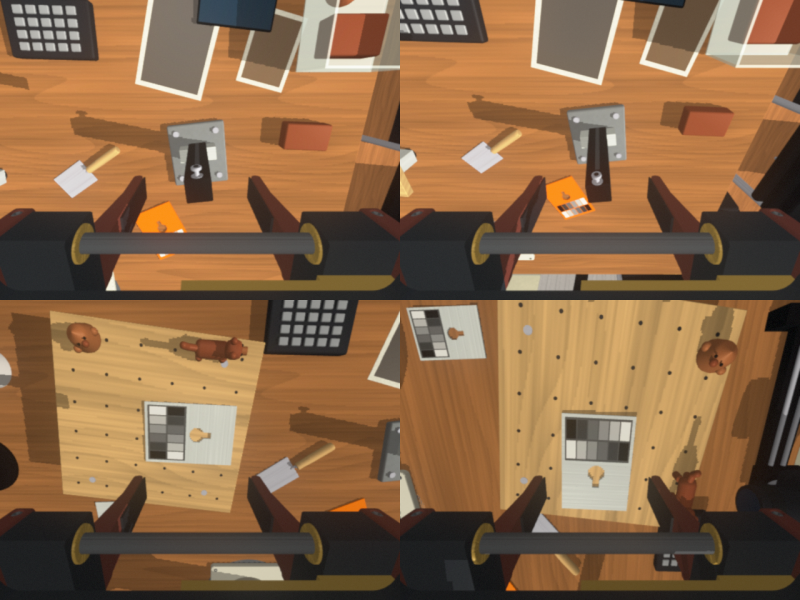

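```bash
python3 - <<'E'
from h import *
def crop(fn,x,y,w,h,s): return cv2.resize(cv2.imread(f'pics/{fn}.png')[y:y+h,x:x+w],None,fx=s,fy=s,interpolation=cv2.INTER_CUBIC)
# top: w1,w2 crops 80x60 at 5x ; bottom: w3 200x150@2, w4 @2
print(crop('w1',275,240,80,60,5).shape)
M=np.vstack([np.hstack([crop('w1',275,250,80,60,5),crop('w2',275,255,80,60,5)]),np.hstack([crop('w3',220,150,200,150,2),crop('w4',230,170,200,150,2)])])
cv2.imwrite('pics/m2.png',M)
E
```

```text
(300, 400, 3)
```

View pics/m2.png

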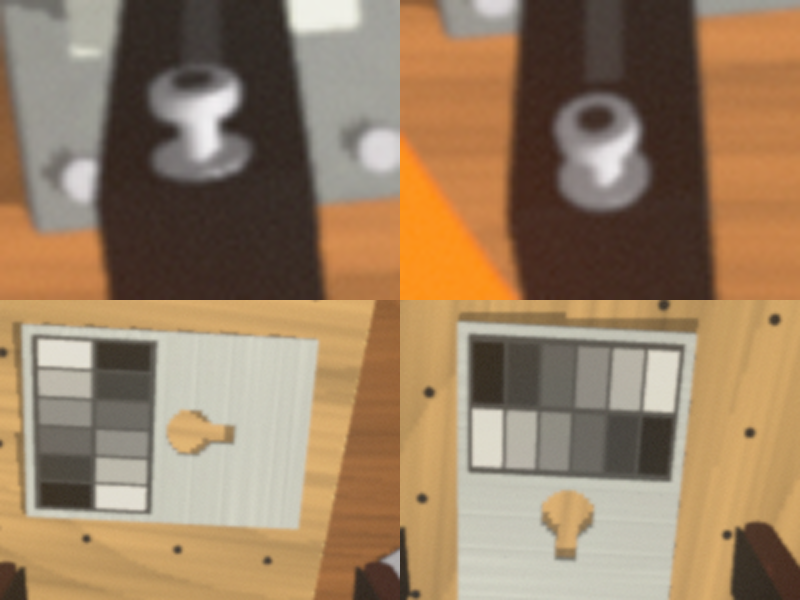

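```bash
python3 - <<'E'
from h import *
c1=lambda x,y:('w1',(275+x/5,250+y/5)); c2=lambda x,y:('w2',(275+(x-400)/5,255+y/5))
c3=lambda x,y:('w3',(220+x/2,150+(y-300)/2)); c4=lambda x,y:('w4',(230+(x-400)/2,170+(y-300)/2))
def p(n,r): print(n,r[0].round(1),np.round(r[1],1))
p('headfront',tri(c1(198,80),c2(596,118)))
p('base',tri(c1(201,157),c2(602,180)))
p('hole',tri(c3(188,432),c4(567,511)))
p('slotend',tri(c3(234,435),c4(566,558)))
p('patchcorner near bottom-left(x hi)',tri(c3(22,323),c4(696,334)))
p('BL',tri(c3(27,514),c4(458,322)))
for n,a in [('TL',c3(22,323)),('TR',c3(318,339)),('BR',c3(300,528)),('BL',c3(27,514)),('hole',c3(188,432)),('hole4',c4(567,511)),('TL4',c4(696,334)),('BL4',c4(458,322)),('slot3',c3(234,435)),('slot4',c4(566,558))]: print(n,onz(*a,114).round(1))
for a in [c3(374,300),c3(316,590)]: print('edge',onz(*a,110).round(1))
for a in [c1(5,120),c1(40,228),]: print('foot edge',onz(*a,16).round(1))
# upright edges at top: z 209 corners
for nme,a in [('w1L',c1(125,0)),('w1Lb',c1(98,205)),('w1R',c1(287,0)),('w1Rb',c1(316,200)),('w2L',c2(520,120)),('w2R',c2(702,120))]: print(nme,[v.round(3) for v in ray(*a)])
E
```

```text
headfront [ 502.4 -357.   200.8] [0.4 0.4]
base [ 488.4 -357.8  203.2] [0.1 0.1]
hole [519.5 150.3 112.6] [0.3 0.3]
slotend [518.5 124.5 114. ] [0.8 0.8]
patchcorner near bottom-left(x hi) [579.5 239.2 113.5] [0.1 0.1]
BL [470.1 244.9 113.4] [0. 0.]
TL [579.6 239.2 114. ]
TR [570.9  79.7 114. ]
BR [461.3  84.  114. ]
BL [470.4 244.7 114. ]
hole [519.5 150.1 114. ]
hole4 [519.8 151.1 114. ]
TL4 [579.3 239.3 114. ]
BL4 [470.2 244.9 114. ]
slot3 [517.8 124.1 114. ]
slot4 [519.2 125.  114. ]
edge [591.1  50.1 110. ]
edge [418.8  71.4 110. ]
foot edge [ 415.4 -299.    16. ]
foot edge [ 379.2 -308.5   16. ]
w1L [array([ 614.795, -357.462,  481.015]), array([-0.327,  0.044, -0.945])]
w1Lb [array([ 614.795, -357.462,  481.015]), array([-0.444,  0.06 , -0.908])]
w1R [array([ 614.795, -357.462,  481.015]), array([-0.327, -0.053, -0.945])]
w1Rb [array([ 614.795, -357.462,  481.015]), array([-0.442, -0.07 , -0.908])]
w2L [array([ 715.94 , -357.095,  448.449]), array([-0.658,  0.047, -0.761])]
w2R [array([ 715.94 , -357.095,  448.449]), array([-0.658, -0.062, -0.761])]
```

```bash
python3 - <<'E'
from h import *
u=np.array([-0.056,-0.998,0]); xa=(.998,-.056,0); o=list(rpy(xa,D)); b=np.array([525,242,0.])
env.set_gripper(0.68)
s=b-24*u
env.movep(list(s+[0,0,160]),o)
env.move_l(list(s+[0,0,122.7]),v=60); print('down',np.round(env.get_ft_force(),1),np.round(env.get_eef_pos(),1))
e=b-10*u+30*u
env.move_l(list(e+[0,0,122.7]),v=50); print('mid',np.round(env.get_ft_force(),1),np.round(env.get_eef_pos(),1))
snap('top','t1'); snap('side','s1')
e=b-10*u+60*u
env.move_l(list(e+[0,0,122.7]),v=50); print('end',np.round(env.get_ft_force(),1),np.round(env.get_eef_pos(),1))
env.move_l(list(e-8*u+[0,0,122.7]),v=60)
env.move_l(list(e-8*u+[0,0,170]),v=150)
env.movep([519,130,270],o); snap('wrist','w5'); snap('top','t2')
print(env.get_t())
I=cv2.imread('pics/w5.png'); cv2.imwrite('pics/m3.png',cv2.resize(I[120:420,140:540],(800,600),interpolation=cv2.INTER_CUBIC))
E
```

```text
down [-0.5 -0.3  0.9] [526.3 266.  122.4]
mid [-0.3  0.3 -0. ] [523.8 222.  122.6]
end [-0.3 -0.3  0.6] [522.3 191.9 122.8]
10.8667
```

View pics/m3.png

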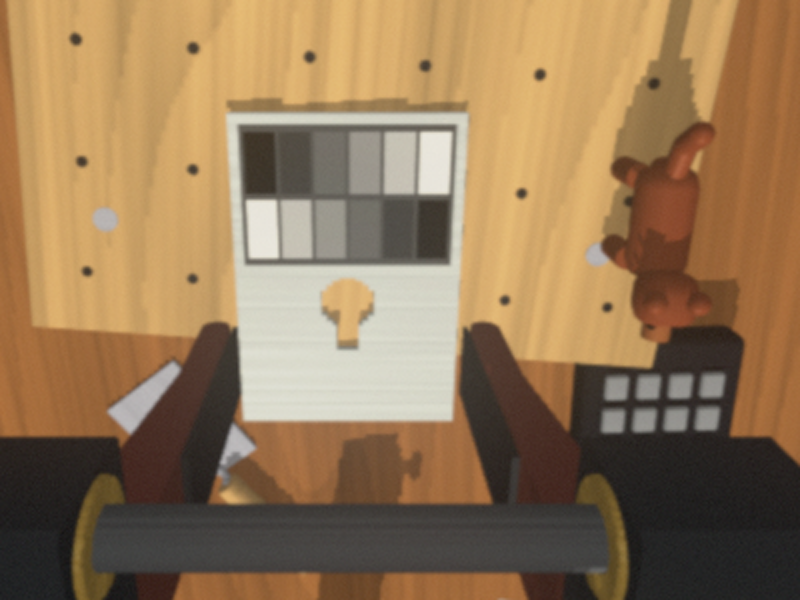

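```bash
python3 - <<'E'
from h import *
f=lambda x,y,z=114:onz('w5',(140+x/2,120+y/2),z).round(1)
for n,p in dict(bl=(227,112),br=(469,111),tl=(243,420),tr=(454,420),hole=(347,300),slot=(347,347)).items(): print(n,f(*p))
print('edge',f(33,326,110),f(650,366,110),f(200,337,110))
def t(n,p,x,z):
    q=env.inverse_kinematics(list(p),list(rpy(x,z))); print(n,None if q is None else np.round(q,2))
t('g',(515,20,112),(0,0,-1),(.05,1,0))
t('v',(515,-110,112),(0,0,-1),(.05,1,0))
t('v2',(515,-80,270),(0,0,-1),(.05,1,0))
t('v2b',(515,-100,270),(0,-1,-1),(.05,1,-1))
t('hang',(492,-357,262),(1,0,0),D)
E
```

```text
bl [466.5 182.8 114. ]
br [576. 177. 114.]
tl [456.8  22.9 114. ]
tr [567.8  16.6 114. ]
hole [515.5  87.9 114. ]
slot [514.   62.2 114. ]
edge [355.  81. 110.] [670.1  40.5 110. ] [439.1  70.1 110. ]
g [-0.53  1.04  1.76  1.11  1.72  0.3 ]
v [-0.7   1.08  1.6   0.97  1.85  0.38]
v2 [-0.67  0.8   1.71  1.05  1.92  0.54]
v2b [-0.57  0.44  1.74  0.67  1.46  0.76]
hang [-0.65  0.37  1.64 -0.    1.13 -0.65]<stdin>:7: UserWarning: Gimbal lock detected. Setting third angle to zero since it is not possible to uniquely determine all angles.
<stdin>:8: UserWarning: Gimbal lock detected. Setting third angle to zero since it is not possible to uniquely determine all angles.
<stdin>:9: UserWarning: Gimbal lock detected. Setting third angle to zero since it is not possible to uniquely determine all angles.
```

```bash
cat > plan.py <<'E'
from h import *
c=np.array([-.0555,-.998,0]); dy=-c; dx=np.array([.998,-.0555,0])   # chart axes on stage
L=np.array([512.3,19.8,112.])
def tz(phi): return np.cos(phi)*dy-np.sin(phi)*dx
def grip_o(phi): return list(rpy((0,0,-1),tz(phi)))
def hang_o(phi,yaw):
    X=np.array([np.cos(yaw),np.sin(yaw),0]);Y=np.array([-np.sin(yaw),np.cos(yaw),0])
    return list(rpy(X,np.array([0,0,-np.cos(phi)])-np.sin(phi)*Y))
E
python3 -W ignore - <<'E'
from plan import *
from scipy.optimize import least_squares
rng=np.random.default_rng(0); S=[]
for _ in range(40):
    p=np.array([rng.uniform(400,700),rng.uniform(-350,200),rng.uniform(150,400)])
    q=env.inverse_kinematics(list(p),list(rpy((1,0,0),D)))
    if q is not None: S.append((np.hypot(p[0],p[1]),p[2],q[1],q[2]))
S=np.array(S)
def res(k):
    a,L1,L2,h,b=k; r,z,q2,q3=S.T
    return np.r_[np.sqrt((a+L1*np.sin(q2)+L2*np.sin(q2+q3))**2+b*b)-r,h+L1*np.cos(q2)+L2*np.cos(q2+q3)-z]
k=least_squares(res,[0,450,450,0,10]); print(k.x.round(1),np.abs(k.fun).max())
# wrist via d6: sample horizontal pose: W from q, d6=|W-p|
a,L1,L2,h0,b=k.x
p=np.array([513,35,112.]);
for ph in (0,.3,.5,.7):
    z=tz(ph); P=L+15*z
    q=env.inverse_kinematics(list(P),grip_o(ph)); 
    if q is None: print(ph,None);continue
    r=a+L1*np.sin(q[1])+L2*np.sin(q[1]+q[2]); zz=L1*np.cos(q[1])+L2*np.cos(q[1]+q[2])
    print(ph,np.round(q,2),'h-d6',h0,'h=',round(112-zz,1),'W',np.round([r*np.cos(q[0]),r*np.sin(q[0])],0),'elbow r',round(a+L1*np.sin(q[1])),'z',round(112-zz+L1*np.cos(q[1])))
    for n,pp,o in [('pre',P-50*z,grip_o(ph)),('preup',P-50*z+[0,0,150],grip_o(ph)),('lift',P+[0,0,200],grip_o(ph)),('mid',(570,-130,360),hang_o(ph,.06)),('hpre',(555,-357,262),hang_o(ph,.06)),('h',(492,-357,255),hang_o(ph,.06)),('seat',(492,-357,230),hang_o(ph,.06))]:
        q=env.inverse_kinematics(list(pp),list(o)); print('  ',n,None if q is None else np.round(q,2))
E
```

```text
[-24.5 544.4 484.  -38.8   0. ] 26.736090729875457
0 [-0.51  1.04  1.79  1.14  1.71  0.28] h-d6 -38.756948156574786 h= 297.0 W [ 519. -290.] elbow r 445 z 572
   pre [-0.59  1.05  1.74  1.07  1.75  0.31]
   preup [-0.59  0.78  1.81  1.11  1.84  0.49]
   lift [-0.51  0.67  1.87  1.19  1.82  0.56]
   mid [-0.24  0.24  1.59 -0.    1.31 -0.3 ]
   hpre [-0.59  0.45  1.52 -0.    1.17 -0.65]
   h [-0.65  0.38  1.65 -0.    1.12 -0.71]
   seat [-0.65  0.4   1.67 -0.    1.07 -0.71]
0.3 [-0.43  1.07  1.62  0.94  1.85  0.36] h-d6 -38.756948156574786 h= 287.0 W [ 602. -278.] elbow r 453 z 548
   pre [-0.49  1.09  1.55  0.9   1.9   0.39]
   preup [-0.49  0.84  1.62  0.96  2.01  0.54]
   lift [-0.43  0.73  1.7   1.02  1.99  0.59]
   mid [-0.1   0.22  1.64 -0.31  1.24 -0.06]
   hpre [-0.47  0.39  1.65 -0.31  0.97 -0.37]
   h [-0.53  0.31  1.78 -0.32  0.91 -0.41]
   seat [-0.53  0.34  1.8  -0.33  0.86 -0.39]
0.5 [-0.37  1.09  1.52  0.82  1.95  0.38] h-d6 -38.756948156574786 h= 281.3 W [ 654. -257.] elbow r 459 z 531
   pre [-0.42  1.12  1.43  0.8   2.01  0.41]
   preup [-0.42  0.89  1.5   0.86  2.12  0.55]
   lift [-0.37  0.78  1.59  0.92  2.1   0.59]
   mid [ 0.    0.24  1.68 -0.53  1.24  0.12]
   hpre [-0.39  0.38  1.72 -0.58  0.9  -0.12]
   h [-0.44  0.3   1.86 -0.61  0.83 -0.12]
   seat [-0.44  0.34  1.87 -0.64  0.78 -0.07]
0.7 [-0.31  1.12  1.43  0.71  2.04  0.37] h-d6 -38.756948156574786 h= 276.5 W [ 701. -225.] elbow r 466 z 514
   pre [-0.35  1.15  1.32  0.69  2.12  0.41]
   preup [-0.35  0.93  1.39  0.76  2.23  0.53]
   lift [-0.31  0.82  1.5   0.81  2.21  0.56]
   mid [ 0.09  0.27  1.72 -0.74  1.27  0.3 ]
   hpre [-0.32  0.39  1.79 -0.89  0.89  0.18]
   h [-0.35  0.32  1.92 -0.93  0.82  0.22]
   seat [-0.35  0.36  1.94 -0.98  0.79  0.29]
```

```bash
python3 -W ignore - <<'E'
from plan import *
ph=.45; z=tz(ph); P=L+15*z; o=grip_o(ph)
env.set_gripper(1.0)
env.movep([519,40,290],list(rpy((.998,-.056,0),D)))
env.movep(list(P-50*z+[0,0,150]),o)
env.move_l(list(P-50*z),v=150)
print(np.round(env.get_eef_pos(),1),np.round(env.get_ft_force(),1),env.get_t())
a=snap('wrist','w6');b=snap('side','s2')
B=cv2.resize(b[180:380,150:450],(640,427),interpolation=cv2.INTER_CUBIC)
cv2.imwrite('pics/m4.png',np.hstack([cv2.resize(a,(400,300)),cv2.resize(B,(400,300))]))
E
```

```text
[526.1 -12.6 112.8] [-0.3 -0.2  0.1] 14.025
```

View pics/m4.png

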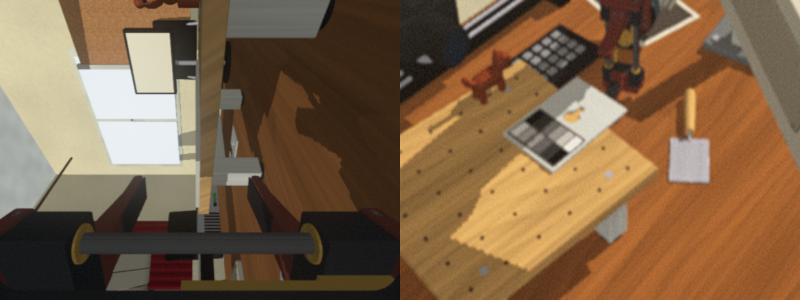

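```bash
python3 -W ignore - <<'E'
from plan import *
ph=.45; z=tz(ph); P=L+15*z; o=grip_o(ph)
env.move_l(list(P),v=80); env.pause(.2)
print(np.round(env.get_eef_pos(),1),np.round(env.get_ft_force(),1))
env.set_gripper(0.0,50)
print('w',env.get_width()*88,np.round(env.get_ft_force(),1),np.round(env.get_eef_pos(),1))
env.move_l(list(P+[0,0,60]),v=80); print(np.round(env.get_ft_force(),1),np.round(env.get_torque(),2))
env.move_l(list(P+[0,0,200]),v=150)
env.movep([570,-110,370],hang_o(ph,.06))
env.pause(.3)
print('w',env.get_width()*88,np.round(env.get_ft_force(),1),np.round(env.get_eef_pos(),1),env.get_t())
a=snap('wrist','w7');b=snap('side','s3')
cv2.imwrite('pics/m5.png',np.hstack([cv2.resize(a,(400,300),interpolation=cv2.INTER_AREA),cv2.resize(b[50:350,50:450],(400,300))]))
E
```

```text
[506.8  33.3 111.9] [-0.4 -0.1 -0.4]
w 3.466297103961902 [0.6 0.4 0.5] [506.5  33.6 112.1]
[-0.2  0.5 -1.5] [-0.73 -0.2  -0.  ]
w 4.2441874364877 [ 0.1 -0.8 -0.9] [ 569.8 -110.4  369. ] 19.9083
```

View pics/m5.png

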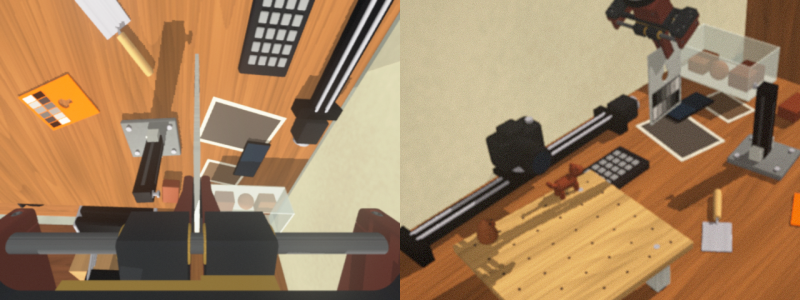

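```bash
python3 - <<'E'
from h import *
b=cv2.imread('pics/s3.png')
cv2.imwrite('pics/m6.png',cv2.resize(b[85:185,280:360],(480,600),interpolation=cv2.INTER_CUBIC))
print(env.get_tcp_rot(),env.get_eef_pos())
E
```

```text
[2.69180844e+00 9.82013503e-04 5.93576552e-02] [ 569.90601386 -110.23721404  369.48965442]
```

View pics/m6.png

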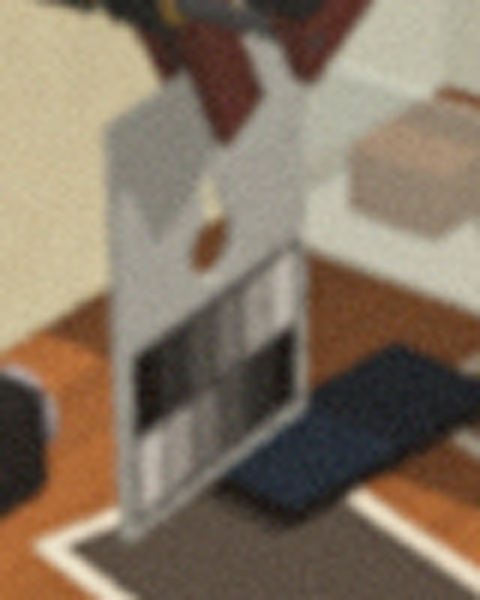

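```bash
python3 - <<'E'
from h import *
T=np.array([569.906,-110.237,369.49]); Rm=R.from_euler('xyz',[2.6918,.00098,.05936]).as_matrix()
n=Rm[:,0]
def pl(x,y,off=-2):
    o,d=ray('s3',(280+x/6,85+y/6)); X=o+d*(((T+off*n-o)@n)/(d@n)); return X
from plan import *
ph=.45; Y=np.cross([0,0,1],n)
lip=T-15*Rm[:,2]
for k,p,e in [('tl',(108,128),lip+55*Y),('bl',(128,537),lip+55*Y-[0,0,160]),('br',(305,408),lip-55*Y-[0,0,160]),('hole',(209,245),lip-[0,0,67])]:
    X=pl(*p); print(k,X.round(1),'exp',e.round(1),'exp px',((proj('s3',e-2*n)-[280,85])*6).round(0))
E
```

```text
tl [564.3 -49.7 382.6] exp [566.3 -48.8 383. ] exp px [107. 128.]
bl [564.3 -51.8 223.7] exp [566.3 -48.8 223. ] exp px [123. 542.]
br [ 570.8 -161.9  220.2] exp [ 572.8 -158.6  223. ] exp px [300. 405.]
hole [ 567.5 -103.7  315.2] exp [ 569.5 -103.7  316. ] exp px [209. 243.]
```

```bash
cat >> plan.py <<'E'
yaw=.06; SX=np.array([np.cos(yaw),np.sin(yaw),0]); SY=np.array([-np.sin(yaw),np.cos(yaw),0]); Z=np.array([0,0,1.])
ph=.45; HO=hang_o(ph,yaw)
S=np.array([492.3,-357.5,200.5])
def tcp(out,up,S=S): # TCP so that hole centre is at screw + out*SX + up*Z
    return list(S+out*SX+up*Z-6.5*SY+53.5*Z)
E
python3 -W ignore - <<'E'
from plan import *
env.move_l(tcp(45,0),HO,v=150); env.pause(.3)
print(np.round(env.get_eef_pos(),1),tcp(45,0),np.round(env.get_ft_force(),1),env.get_width()*88,env.get_t())
a=snap('wrist','w8');snap('side','s4');snap('top','t4')
for n in('w8','s4','t4'): print(n,[proj(n,S+k*SX).round(1) for k in(-5,0,10)], [proj(n,S+45*SX+v*Z).round(0) for v in(0,67)])
x,y=proj('w8',S+20*SX).astype(int); s4=cv2.imread('pics/s4.png'); u,v=proj('s4',S).astype(int)
cr=lambda im,x,y,w,h,W,H:cv2.resize(im[max(y-h,0):max(y-h,0)+2*h,max(x-w,0):max(x-w,0)+2*w],(W,H),interpolation=cv2.INTER_CUBIC)
print(x,y,u,v)
cv2.imwrite('pics/m7.png',np.hstack([cr(a,x,y,50,50,400,400),cr(s4,u,v,50,50,400,400)]))
E
```

```text
[ 537.8 -361.1  254.1] [np.float64(537.6087903392006), np.float64(-361.2899232180038), np.float64(254.0)] [-1.3  0.4 -1.4] 3.8927844716427993 22.3167
w8 [array([231.6, 230.4]), array([239.8, 230.4]), array([256.1, 230.4])] [array([313., 230.]), array([313., 325.])]
s4 [array([409.1, 136.7]), array([407.3, 136.1]), array([403.6, 135. ])] [array([391., 131.]), array([393., 106.])]
t4 [array([502.6, 232.5]), array([502.3, 229.9]), array([501.8, 224.8])] [array([500., 207.]), array([513., 200.])]
272 230 407 136
```

View pics/m7.png

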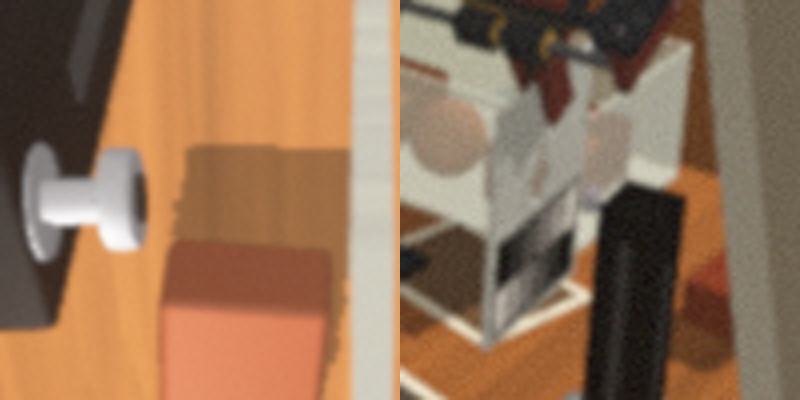

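```bash
python3 -W ignore - <<'E'
from plan import *
for k in(-2,2): print([proj('w8',S+(45+k)*SX+55*SY+v*Z).round(1) for v in(0,30,-60)])
print('obs cols',222+352/4,222+392/4)
for o in(20,9,4,0.5):
    env.move_l(tcp(o,0),HO,v=60); env.pause(.1)
    f=np.array(env.get_ft_force()); print(o,np.round(env.get_eef_pos(),1),np.round(f,1),np.round(env.get_torque(),2))
    if np.abs(f-[-1.3,.4,-1.4]).max()>6: print('STOP');break
print(env.get_t(),env.get_width()*88)
a=snap('wrist','w9')
cv2.imwrite('pics/m8.png',cv2.resize(a[170:290,180:340],(800,600),interpolation=cv2.INTER_CUBIC))
E
```

```text
[array([308.8, 148. ]), array([307.9, 181.4]), array([310. , 101.9])]
[array([316.8, 148. ]), array([317.1, 181.4]), array([316.3, 101.9])]
obs cols 310.0 320.0
20 [ 512.9 -362.9  254.2] [ 0.  -0.6 -1.8] [ 0.24 -0.09  0.05]
9 [ 501.7 -363.5  254.1] [-0.3  0.2 -1.5] [ 0.27 -0.09  0.05]
4 [ 496.7 -363.8  254. ] [-0.   0.7 -1.5] [ 0.24 -0.02  0.01]
0.5 [ 493.2 -364.   254. ] [-0.3  0.1 -1.5] [ 0.22 -0.04  0.05]
24.2667 3.9865420522977653
```

View pics/m8.png

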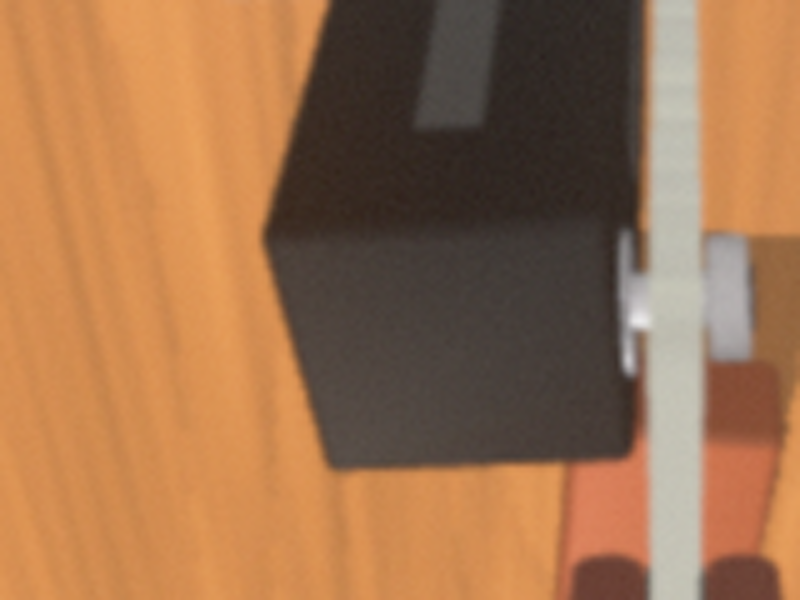

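```bash
python3 -W ignore - <<'E'
from plan import *
env.move_l(tcp(-.8,0),HO,v=40); env.pause(.1); f0=np.array(env.get_ft_force()); print(np.round(f0,1))
for d in [5,9,12,14,16,18,19,20,21,22,23,24,25,26]:
    env.move_l(tcp(-.8,-d),HO,v=40); env.pause(.1)
    f=np.array(env.get_ft_force())-f0; print(d,np.round(f,1),np.round(env.get_eef_pos(),1),np.round(env.get_torque(),2))
    if np.abs(f).max()>4: print('STOP');break
print(env.get_t(),env.get_width()*88); snap('wrist','w10'); snap('side','s5')
E
```

```text
[-0.2 -0.2 -1.1]
5 [-0.3 -1.   0.5] [ 491.9 -364.   248.8] [ 0.29 -0.1  -0.02]
9 [-0.5 -0.2  0.1] [ 491.9 -364.   244.9] [ 0.28 -0.12  0.01]
12 [ 0.2 -0.3 -1. ] [ 491.9 -364.   242. ] [ 0.25 -0.04 -0.04]
14 [-0.2  0.5 -2. ] [ 491.9 -364.   240. ] [ 0.34 -0.08 -0.06]
16 [ 0.7  0.6 -0.7] [ 491.9 -364.   238. ] [ 0.21 -0.09 -0.  ]
18 [ 0.5  0.3 -0.2] [ 491.9 -364.   236. ] [ 0.28 -0.01 -0.07]
19 [-0.3 -0.4 -0.3] [ 491.9 -364.   235. ] [ 0.24 -0.07  0.08]
20 [-0.2  0.  -0.1] [ 491.9 -364.   234. ] [ 0.29 -0.11  0.03]
21 [0.3 0.3 0.9] [ 491.9 -364.   233. ] [ 0.29 -0.12 -0.06]
22 [-0.5  0.7 -0.3] [ 491.9 -364.   232. ] [ 0.27 -0.06  0.03]
23 [0.1 0.2 2.1] [ 492.1 -364.1  231.3] [ 0.12  0.   -0.06]
24 [-2.4  2.   8. ] [ 492.2 -364.2  231. ] [ 0.12  0.28 -0.16]
STOP
28.8917 4.013094901926127
```

```bash
python3 -W ignore - <<'E'
from plan import *
env.move_l(tcp(-.8,-23),HO,v=20); env.pause(.2); print(np.round(env.get_ft_force(),1))
env.set_gripper(0.12); env.pause(.4); print(env.get_width()*88,np.round(env.get_ft_force(),1)); snap('side','s6')
env.set_gripper(0.35); env.pause(.2)
z=R.from_euler('xyz',HO).as_matrix()[:,2]; p=np.array(tcp(-.8,-23))
env.move_l(list(p-60*z),v=80)
env.move_l(list(p-160*z),v=200); env.pause(.5)
print(np.round(env.get_ft_force(),1),env.get_t())
env.movep([620,-300,400],list(rpy((0,-1,0),(-.35,0,-1)))); env.pause(.5)
a=snap('wrist','w11'); b=snap('side','s7'); snap('top','t7'); print(env.get_t())
A=cv2.resize(a[150:390,160:480],(400,300),interpolation=cv2.INTER_CUBIC)
B=cv2.resize(b[90:240,330:480],(300,300),interpolation=cv2.INTER_CUBIC)
C=cv2.resize(b,(400,300),interpolation=cv2.INTER_AREA); Dd=cv2.resize(cv2.imread('pics/t7.png'),(400,300),interpolation=cv2.INTER_AREA)
cv2.imwrite('pics/m9.png',np.vstack([np.hstack([A,np.pad(B,((0,0),(0,100),(0,0)))]),np.hstack([C,Dd])]))
E
```

```text
[-0.5  2.2  4.8]
10.729015657864158 [-0.2 -0.3 -0.3]
[0.2 0.3 0.2] 33.0333
34.9333
```

View pics/m9.png

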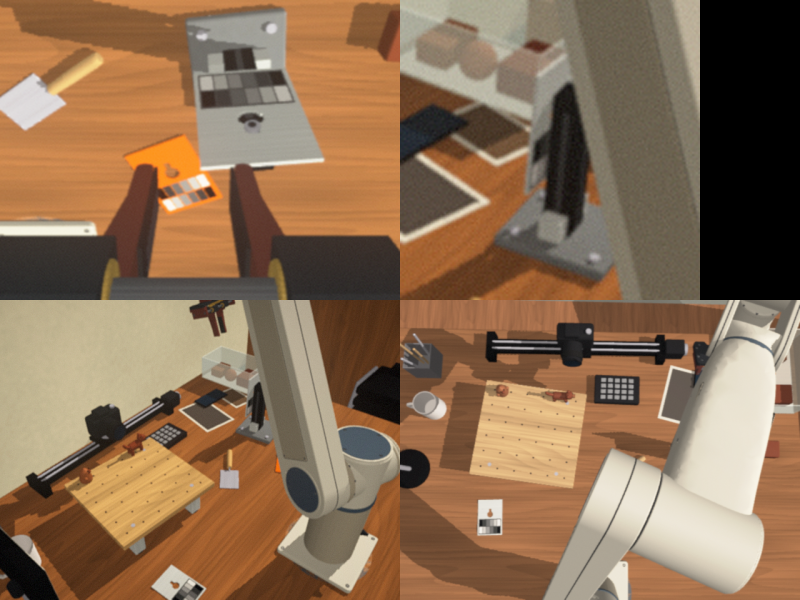

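```bash
python3 -W ignore - <<'E'
from plan import *
a=cv2.imread('pics/w11.png'); b=snap('wrist','w12'); print('diff',cv2.absdiff(a,b)[150:300,300:430].mean(), cv2.absdiff(a,b)[0:100].mean())
C=S+0*SX
for n,(x,y) in dict(topL=(205,167),topR=(323,159),botL=(195,72),botR=(290,68),head=(251,120)).items():
    o,d=ray('w11',(160+x/1.25,150+y/1.25)); off=10 if n=='head' else 0
    X=o+d*(((C+off*SX-o)@SX)/(d@SX)); print(n,'stand y',round((X-S)@SY,1),'z',round(X[2],1))
for n,P in dict(tl=S+2*SX+55*SY+45*Z,tr=S+2*SX-55*SY+45*Z,bl=S+2*SX+55*SY-115*Z,br=S+2*SX-55*SY-115*Z).items(): print(n,((proj('w11',P)-[160,150])*1.25).round(0))
E
```

```text
diff 1.368991452991453 1.39509375
topL stand y 47.4 z 245.8
topR stand y -58.0 z 242.2
botL stand y 55.7 z 81.5
botR stand y -58.0 z 83.7
head stand y 0.9 z 193.7
tl [196. 165.]
tr [321. 160.]
bl [196.  72.]
br [288.  67.]
```

```bash
python3 -W ignore - <<'E'
from plan import *
a=cv2.GaussianBlur(cv2.imread('pics/w11.png'),(3,3),0); s=cv2.cvtColor(a,cv2.COLOR_BGR2HSV)[...,1]
L=[];Rr=[]
for y in range(212,276,7):
    m=np.where(s[y,290:440]<70)[0]+290; q=[]
    for x in(m.min()-.5,m.max()+.5):
        o,d=ray('w11',(x,y)); X=o+d*(((S-1*SX-o)@SX)/(d@SX)); q.append(((X-S)@SY,X[2]))
    print(y,m.min(),m.max(),np.round(q,1).tolist()); L.append(q[0]);Rr.append(q[1])
for e in(L,Rr):
    e=np.array(e); print('tilt deg',np.degrees(np.arctan(np.polyfit(e[:,1],e[:,0],1)[0])).round(2))
x0=345; print([ (y,int(s[y,350])) for y in range(268,292,2)])
E
```

```text
212 314 390 [[59.5, 92.1], [-52.4, 103.0]]
219 315 393 [[58.0, 111.3], [-53.2, 121.6]]
226 316 396 [[56.6, 129.3], [-53.9, 139.1]]
233 316 399 [[56.7, 146.2], [-54.7, 155.7]]
240 318 402 [[54.1, 162.4], [-55.3, 171.2]]
247 318 405 [[54.2, 177.4], [-56.0, 186.0]]
254 319 408 [[53.0, 191.7], [-56.6, 199.9]]
261 319 411 [[53.2, 205.2], [-57.2, 213.1]]
268 320 414 [[52.1, 218.1], [-57.7, 225.7]]
275 321 417 [[51.1, 230.4], [-58.3, 237.6]]
tilt deg -3.32
tilt deg -2.51
[(268, 20), (270, 22), (272, 22), (274, 23), (276, 21), (278, 22), (280, 32), (282, 91), (284, 121), (286, 122), (288, 124), (290, 121)]
```

```bash
python3 -W ignore - <<'E'
from plan import *
for x,zz,t in [(720,300,1.),(700,340,.8),(680,360,.6),(660,360,.5)]:
    o=list(rpy((0,-1,0),(-t,0,-1))); q=env.inverse_kinematics([x,-350,zz],o); print(x,t,None if q is None else np.round(q,2))
    if q is not None: break
env.movep([x,-350,zz],o); env.pause(.4)
b=snap('wrist','w13'); print(env.get_t(),np.round(env.get_eef_pos(),1))
C={n:proj('w13',P) for n,P in dict(tl=S+55*SY+45*Z,tr=S-55*SY+45*Z,bl=S+55*SY-115*Z,br=S-55*SY-115*Z).items()}
print({k:v.round(0).tolist() for k,v in C.items()})
s=cv2.cvtColor(cv2.GaussianBlur(b,(3,3),0),cv2.COLOR_BGR2HSV)[...,1]
L=[];Rr=[]
for f in np.linspace(.1,.9,12):
    l=C['tl']*(1-f)+C['bl']*f; r=C['tr']*(1-f)+C['br']*f; y=int((l[1]+r[1])/2)
    lo=int(min(l[0],r[0]))-15; hi=int(max(l[0],r[0]))+15
    m=np.where(s[y,lo:hi]<70)[0]+lo
    if len(m)<5: continue
    q=[]
    for xx in(m.min()-.5,m.max()+.5):
        oo,d=ray('w13',(xx,y)); X=oo+d*(((S-oo)@SX)/(d@SX)); q.append(((X-S)@SY,X[2]))
    print(y,m.min()-lo,m.max()-lo,hi-lo,np.round(q,1).tolist()); L.append(q[0]);Rr.append(q[1])
for e in(L,Rr):
    e=np.array(e); print('tilt deg',np.degrees(np.arctan(np.polyfit(e[:,1],e[:,0],1)[0])).round(2))
E
```

```text
720 1.0 [-0.37  1.12  0.39 -0.37  2.35  1.04]
36.1667 [ 719.9 -350.1  301.5]
{'tl': [275.0, 317.0], 'tr': [367.0, 316.0], 'bl': [281.0, 206.0], 'br': [359.0, 203.0]}
305 0 120 121 [[75.6, 229.8], [-71.7, 232.7]]
297 21 106 119 [[48.7, 220.2], [-56.9, 222.4]]
289 23 105 119 [[46.7, 209.8], [-56.5, 212.1]]
280 17 103 117 [[53.6, 197.6], [-56.1, 200.3]]
272 17 102 117 [[54.1, 186.7], [-55.6, 189.5]]
264 16 100 115 [[54.7, 175.5], [-55.1, 178.5]]
256 13 99 114 [[59.2, 163.8], [-54.6, 167.2]]
248 14 97 113 [[57.2, 152.1], [-54.0, 155.6]]
240 15 96 112 [[56.4, 140.1], [-53.5, 143.7]]
232 16 95 111 [[55.6, 127.8], [-52.9, 131.6]]
224 15 93 110 [[56.2, 115.1], [-52.4, 119.1]]
215 14 92 109 [[58.3, 100.3], [-51.9, 104.6]]
tilt deg 0.36
tilt deg -5.14
```

```bash
cat > nud.py <<'E'
from plan import *
NO=hang_o(1.0,yaw)
def nt(ly,zc=110): # TCP for leading corner at S+ly*SY, height zc
    p=S+(ly+14.7)*SY; p[2]=zc-2.5; return list(p)
E
python3 -W ignore - <<'E'
from nud import *
for p in (nt(110,200),nt(75),nt(54)):
    q=env.inverse_kinematics(p,NO); print(np.round(p,1),None if q is None else np.round(q,2))
env.set_gripper(0.0,10)
env.movep([640,-250,400],list(rpy((0,-1,0),(-.3,0,-1))))
env.movep(list(np.array(nt(130,250))+[40,0,0]),NO)
env.move_l(nt(75),v=150); print(np.round(env.get_eef_pos(),1),np.round(env.get_ft_force(),1))
env.move_l(nt(54),v=25); env.pause(.3); print(np.round(env.get_eef_pos(),1),np.round(nt(54),1),np.round(env.get_ft_force(),1),np.round(env.get_torque(),2))
env.move_l(nt(80),v=60); env.move_l(list(np.array(nt(130,250))+[40,0,0]),v=200)
env.movep([640,-250,400],list(rpy((0,-1,0),(-.3,0,-1))))
env.movep([720,-350,300],list(rpy((0,-1,0),(-1,0,-1)))); env.pause(.4)
b=snap('wrist','w14'); print(env.get_t())
b0=cv2.imread('pics/w13.png')
def ana(fn,b,full):
    s=cv2.cvtColor(cv2.GaussianBlur(b,(3,3),0),cv2.COLOR_BGR2HSV)[...,1]
    L=[];Rr=[]
    for y in range(212,300,6):
        m=np.where(s[y,262:390]<70)[0]+262; q=[]
        for xx in(m.min()-.5,m.max()+.5):
            oo,d=ray(fn,(xx,y)); X=oo+d*(((S-oo)@SX)/(d@SX)); q.append(((X-S)@SY,X[2]))
        L.append(q[0]);Rr.append(q[1])
    for e in(L,Rr):
        e=np.array(e); e=e[np.abs(e[:,0]-np.median(e[:,0]))<4.5]; k=np.polyfit(e[:,1],e[:,0],1)
        print(fn,'tilt',np.degrees(np.arctan(k[0])).round(2),'y@200',np.polyval(k,200).round(1),'y@110',np.polyval(k,110).round(1),len(e))
ana('w13',b0,1);ana('w14',b,1)
E
```

```text
[ 484.8 -233.   197.5] [ 0.01  0.5   2.06 -1.27  1.08  0.9 ]
[ 486.9 -268.   107.5] None
[ 488.2 -288.9  107.5] NoneTraceback (most recent call last):
  File "<stdin>", line 7, in <module>
bench.MotionError: the arm cannot follow that straight line within its joint ranges
```

```bash
python3 -W ignore - <<'E'
from nud import *
print(env.get_t())
for f in(.9,.8,.7,.6,.5):
  for zc in(110,125):
    a=11*np.sin(f)+10*np.cos(f); dz=-11*np.cos(f)+10*np.sin(f)
    r=[]
    for ly in(75,54):
        p=S+(ly+a)*SY; p[2]=zc-dz; r.append(env.inverse_kinematics(list(p),hang_o(f,yaw)) is not None)
    print(f,zc,r)
E
```

```text
38.55
0.9 110 [False, False]
0.9 125 [False, False]
0.8 110 [True, True]
0.8 125 [True, True]
0.7 110 [True, True]
0.7 125 [True, True]
0.6 110 [True, True]
0.6 125 [True, True]
0.5 110 [True, True]
0.5 125 [True, True]
```

```bash
cat > nud.py <<'E'
from plan import *
F=.7; NO=hang_o(F,yaw)
def nt(ly,zc=112):
    p=S+(ly+11*np.sin(F)+10*np.cos(F))*SY; p[2]=zc+11*np.cos(F)-10*np.sin(F); return list(p)
def ana(fn):
    b=cv2.imread(f'pics/{fn}.png'); s=cv2.cvtColor(cv2.GaussianBlur(b,(3,3),0),cv2.COLOR_BGR2HSV)[...,1]
    L=[];Rr=[]
    for y in range(212,300,6):
        m=np.where(s[y,262:390]<70)[0]+262; q=[]
        for xx in(m.min()-.5,m.max()+.5):
            oo,d=ray(fn,(xx,y)); X=oo+d*(((S-oo)@SX)/(d@SX)); q.append(((X-S)@SY,X[2]))
        L.append(q[0]);Rr.append(q[1])
    for e in(L,Rr):
        e=np.array(e); e=e[np.abs(e[:,0]-np.median(e[:,0]))<4.5]; k=np.polyfit(e[:,1],e[:,0],1)
        print(fn,'tilt',np.degrees(np.arctan(k[0])).round(2),'y@200',np.polyval(k,200).round(1),'y@110',np.polyval(k,110).round(1),len(e))
E
python3 -W ignore - <<'E'
from nud import *
ana('w13')
env.movep(list(np.array(nt(110,230))),NO)
env.move_l(nt(75),v=120); print(np.round(env.get_eef_pos(),1),np.round(env.get_ft_force(),1))
env.move_l(nt(54),v=25); env.pause(.3); print(np.round(env.get_eef_pos(),1),np.round(nt(54),1),np.round(env.get_ft_force(),1))
env.move_l(nt(80),v=60); env.move_l(nt(110,230),v=200)
env.movep([640,-250,400],list(rpy((0,-1,0),(-.3,0,-1))))
env.movep([720,-350,300],list(rpy((0,-1,0),(-1,0,-1)))); env.pause(.4)
snap('wrist','w14'); print(env.get_t()); ana('w14')
E
```

```text
w13 tilt -2.12 y@200 53.9 y@110 57.2 11
w13 tilt -2.29 y@200 -56.2 y@110 -52.6 15
[ 487.3 -267.8  114.3] [0.4 0.7 0.5]
[ 488.2 -288.8  114. ] [ 488.2 -288.9  114. ] [-0.7 -0.6 -0.2]
44.8833
w14 tilt -2.54 y@200 53.7 y@110 57.7 14
w14 tilt -2.55 y@200 -56.1 y@110 -52.1 15
```

```bash
python3 -W ignore - <<'E'
from nud import *
R0=R.from_euler('xyz',HO); z=R0.as_matrix()[:,2]; p=np.array(tcp(-.8,-22.5))
env.movep([620,-300,400],list(rpy((0,-1,0),(-.35,0,-1))))
env.set_gripper(.35,40)
env.movep(list(p-160*z),HO); env.move_l(list(p-60*z),v=250); env.move_l(list(p),v=100)
f0=np.array(env.get_ft_force()); print(np.round(f0,1),env.get_t())
env.set_gripper(0.0,40); env.pause(.1); print(env.get_width()*88,np.round(env.get_ft_force(),1))
al=np.radians(2.45); Q=R.from_rotvec(-al*SX); o2=list((Q*R0).as_euler('xyz')); b=S+Q.apply(p-S)
env.move_l(list(p+1.2*Z),v=30)
env.move_l(list(b+1.2*Z+1.5*SY),o2,v=30); env.pause(.15); f0=np.array(env.get_ft_force()); print('shift',np.round(f0,1),np.round(env.get_torque(),2))
for d in(.6,0,-.5,-1,-1.5):
    env.move_l(list(b+d*Z+1.5*SY),v=20); env.pause(.15); f=np.array(env.get_ft_force()); print(d,np.round(f-f0,1),np.round(env.get_eef_pos(),1))
    if f[2]-f0[2]>2: break
env.move_l(list(b+(d+.4)*Z+1.5*SY),v=20); env.pause(.1)
env.set_gripper(.12); env.pause(.2); env.set_gripper(.35)
c=b+d*Z+1.5*SY; z2=(Q*R0).as_matrix()[:,2]
env.move_l(list(c-60*z2),v=120); env.move_l(list(c-160*z2),v=250)
env.movep([620,-300,400],list(rpy((0,-1,0),(-.35,0,-1))))
env.movep([720,-350,300],list(rpy((0,-1,0),(-1,0,-1)))); env.pause(.4)
snap('wrist','w15'); print(env.get_t()); ana('w15')
E
```

```text
[-0.5  0.3  1. ] 48.825
3.6028716616505756 [-1.1  1.5  1.4]
shift [-0.4 -0.  -0.7] [ 0.3  -0.08  0.02]
0.6 [ 0.8  0.2 -0.4] [ 491.7 -361.3  232.4]
0 [-0.9  0.1  2.3] [ 491.8 -361.3  232. ]
55.925
w15 tilt 0.12 y@200 55.4 y@110 55.2 11
w15 tilt 0.12 y@200 -54.5 y@110 -54.6 14
```

```bash
python3 -W ignore - <<'E'
from nud import *
snap('wrist','w16'); ana('w16'); print('diff',cv2.absdiff(cv2.imread('pics/w15.png'),cv2.imread('pics/w16.png')).mean(),np.round(env.get_ft_force(),1))
env.job_done(); print(env.get_t())
E
```

```text
w16 tilt 0.11 y@200 55.5 y@110 55.3 11
w16 tilt -0.11 y@200 -54.7 y@110 -54.5 14
diff 1.83654296875 [0.1 0.  0.3]
the job is handed in; nothing more can be done
the job is handed in; nothing more can be done
```

The grey chart now hangs by its keyhole on the stand's screw, still and straight, and I have handed the job in at about 56 s of the 72 s allowed.

**What I did:** I pushed the chart flat with two fingertips until about 41 mm hung over the stage's right end. I gripped it by that edge and lifted it clear. Then I passed the keyhole over the screw head and lowered it until the force rose at 22.7 mm of travel, against the 22 mm expected.

**What went wrong on the way:**
- **Tilt:** after the first release the chart hung 2.1–2.5° off straight, because it sat about 1.5 mm off-centre on the shank.
- **Nudge:** pushing the lower edge with a fingertip changed nothing. One line move in that attempt was also refused by the arm, so nothing moved then.
- **Fix:** I took the top edge again, shifted it 1.5 mm and turned it 2.45°. I lowered it until the force rose again, then let go.

**Last checks:**
- **Straightness:** the tilt measured 0.1° or less, and the chart was centred within about 0.5 mm.
- **Stillness:** two pictures taken one after the other differed only by noise.
- **Contact:** the robot was touching nothing, with the force reading near zero.
- **Seating:** for the final hang this rests on the contact force and the height. I had no picture views left to look at it.
- **Bystanders:** in the last wide pictures, taken before the nudge and the re-grip, the figures and the keypad looked where they had been. The spatula was partly hidden by the arm, but what showed of it looked in place. I never touched any of them knowingly.

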